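Clamp a core tube in the brazing clamp

ROBOT

A 7-joint arm with a two-finger parallel gripper is mounted at the origin on the work surface. World frame = base frame: x ahead of the robot, y to its left, z up, the work surface at z = 0. Lengths are in m, angles in rad, forces in N, time in s.
With the tool pointing down it reaches from about 0.425 to 0.95 m from the base axis. Payload 4.7 kg.
Tool frame: the origin (TCP) lies midway between the tips of the shut fingers; the grasp point (between the pads) lies 19 mm behind it (env.grip_depth is the z of the grasp point in the tool frame, in m); z points along the fingers, x is the direction in which the jaws open and shut, and the axes are right-handed (so a half turn about z gives the same grasp; the last joint's range is limited). The gripper opens to 87 mm and grips with 3 to 60 N. Pads are 19 mm wide; open, the fingers measure 117 mm over their backs; the gripper's body (75 mm by 190 mm) begins 51 mm behind the grasp point.
Start: joints at [1.235, 0.469, -0.049, 1.532, 0.024, 1.141, -0.082], TCP at [0.204, -0.643, 0.223] pointing down, gripper open.
Joint ranges: [-2.59, 2.59], [-0.33, 1.99], [-1.39, 1.29], [0.1, 2.45], [-1.04, 4.18], [0.21, 1.99], [-2.66, 2.66]. Speed limits (rad/s): [2.57, 2.57, 3.14, 3.14, 3.14, 3.14, 3.14].

INTERFACE

Orientations are given as a rotation vector (axis times angle).
In Python, from station import env, eyes, order gives the robot as it stands.
- The arm moves only by the tool servo_tool, never from a script. Its argument "plan" is a list of rows, each a list of 7 numbers: the turn, a rotation vector about the tool's x, y, z in degrees, then the shift along the tool's x, y, z in m, then the gripper's target within -1 to 1 (shut at 1, half-way at 0, fully open at -1). In form: [[wx, wy, wz, x, y, z, fingers], ...]. A call has 1 to 10 rows; each row shifts and turns the commanded pose from where the row before left it, along the tool's axes as they then stand; what a row does not reach is not made up. A row lasts 1/12 s, in which the tool goes at most 41.7 mm and 7.16 degrees, less where a joint would pass 70% of its speed; a pose out of reach is approached as far as the arm can. A call with a gripper value outside its range is refused whole. The fingers move at their own pace and stop on an object; the grip force is fixed at half the most. Time passes only in rows, so rows that do not move let the fingers close. It gives the time, the measured TCP pose, the force and the opening at its end, in the units of the state.
- env.get_obs(): the state, without advancing time (a new reading comes with each control period).
- eyes.get_image(name): name is "side" or "top"; returns a dict with "pixels" (400x640x3 uint8, red, green, blue), "z_map" (400x640 float32, m along the optical axis (not along the pixel's ray), 0 where there is no reading), "K" (3x3 intrinsics, pixels), "rvec" (rotation vector, rad) and "tvec" (3), from world to camera coordinates, as OpenCV has them. Camera axes: x right, y down, z forward; pixel columns grow to the right and rows downward; lengths in m; the calibration is good to about 2 mm. A picture is of the moment at which its call begins.
- order.hand_in(): hands the job in, once; it reports no verdict.
The state is a dict: "t": time; "joint_pos": joint angles; "joint_vel": joint speeds; "effort": joint torques, N m; "position": TCP position; "orientation": TCP orientation; "contact_force": force on the tool from outside, world axes, zero at the start; "moment": the same for the moment, N m; "grip_width": opening from 0.0 (shut) to 1.0 (fully open).
Only numpy, scipy, OpenCV 4.12 (cv2) and the standard library are available. Lean on these libraries where they do the work, as an engineer would, in place of code of your own. Each camera call takes 0.05 s, during which the arm holds its last target.

TASK

Lay the steel core tube with the brass crown in the cradle of the bench clamp, between the copper plate and the fixed stop, and let go of it. Then squeeze the green trigger again and again until the plate holds the tube firmly against the stop, with the orange spring squeezed to about half its length and not crushed solid, and leave the trigger released. Move the plate only by its trigger, and leave the other things where they are.

Things in the scene. Friction and masses are not known exactly. Their poses are not given: they have to be found in the camera images.
- clamp: Ratchet clamp bolted to the bench: base plate 390 x 90 x 12 mm that carries cradle, head, stop and plate. Origin on the bench, z up; x runs along the clamp, from the grey head with the pistol grip (negative x) to the fixed stop (positive x). Base from x = -245 to +145 mm; head block x = -190 to -104, y +-22, up to z = 90 mm. The clamping axis lies at y = 0, z = 60 mm.
- cradle (a point): Centre of the cradle, on the axis of a tube lying in it: clamp x = +56, z = 60 mm; axes as the clamp's. Two pairs of short 45 degree rests (at clamp x = +22 and +90 mm, together 55 mm wide, tops at z = 47 mm) centre a 50 mm tube sideways. Free space on both sides.
- core_tube: The tube to clamp: steel core-bit tube, 50 mm diameter, 100 mm long, 0.2 to 0.4 kg, a blue band at one end, a crown of brass segments at the other. Origin at its middle on its axis; x along the tube, to the crown (either way round will do in the clamp). Starts lying in one of two rests (wooden base 110 x 80 mm, 45 degree rests like the cradle's), its axis 60 mm above the bench.
- stop: Upright fixed jaw, 64 mm wide, up to z = 100 mm; its face towards the tube is at clamp x = +115 mm. Origin and axes are those of clamp.
- plate: Square copper-coloured pressure plate, 56 x 56 x 8 mm, the moving jaw. Its pressing face lies at x = -30 mm, its centre at z = 60 mm in this body's own frame (axes as the clamp's). Behind it an orange coil spring, 30 mm long when free, 700 N/m; the plate can give way by 29 mm. The gap between plate and stop starts at 130 to 145 mm.
- ram: Toothed sliding bar, 18 mm wide, that passes through the head and carries the spring and the plate in front. The trigger drives it towards the stop; a ratchet of 5 mm steps keeps it from going back. Not to be pushed by hand. Its origin and axes are those of clamp when it is fully back.
- trigger (a joint): Angle of the green trigger lever: 0 released, 0.33 rad fully squeezed to the grip; springs back to 0. A full squeeze and full release moves the bar 5 to 10 mm. It takes 3 to 6 N while plate or tube slide freely; once the tube meets the stop, 0.7 N more per newton of clamping force: some 11 to 12 N at half spring. With less it stalls part-way; the last whole step is kept.
- trigger_press (a point): Best point to press the trigger, in the middle of its thickness: clamp x = -132, z = 145 mm when released, 21 mm nearer the grip when squeezed. The trigger is 18 mm wide, 12 mm thick, hinged at clamp x = -142, z = 83 mm, its top at z = 167 mm, on the stop's side of the grip.
- grip_mid (a point): Middle of the black upright pistol grip, fixed to the head: clamp x = -171, z = 145 mm; 18 mm thick along the clamp, 26 mm wide, top at z = 174 mm. Here grip and released trigger measure 54 mm over their outer faces, fully squeezed 34 mm. Two fingers can straddle both from above; as the grip is fixed, their middle belongs near clamp x = -163 mm when squeezed.
- copper_pipe: Bystander: plain copper-coloured pipe, 50 mm diameter, 100 mm long, lying in the other rest. Origin at its middle.
- flux_jar: Bystander: closed jar, 72 mm diameter, 85 mm tall. Origin under its centre.
- collar: Bystander: steel collar standing on end, 68 mm diameter, 50 mm tall. Origin under its centre.
- short_tube: Bystander: short grey tube standing on end, 60 mm diameter, 75 mm tall. Origin under its centre.
- wire_brush: Bystander: brush 190 mm long, lying flat. Origin underneath, near its middle.
- hammer: Bystander: hammer 260 mm long, lying flat. Origin underneath, near its middle.
Not all that is in view belongs to the job. Leave any pink or turquoise look-alike of the core_tube alone.

How it is judged:
By the outcome, as a careful person would: the job done as asked, in the order asked, and still so for the second after the job is handed in, with the robot touching nothing.
It also fails if it takes over 72 s, if anything falls off the work surface, if the arm or the gripper's body presses on something with over 40 N, if the wrist force passes 120 N, or if a joint passes its speed limit or range.

## Working session

There is one attempt and no reset: what is moved stays moved. The work goes in short steps, Python scripts to look and compute and a tool call to move; the robot and the scene stay as the last step left them, time stands still between calls to the robot, and variables do not carry over. Pictures are saved under pics/ and viewed, and the job is handed in when it is done.

Besides the shell and the picture viewer there is one more tool, called after "Emit:" as name(argument=value, ...), one argument or row to a line, values as JSON. servo_tool: Moves the arm, as the interface text tells. Its arguments: {"type":"object","properties":{"plan":{"type":"array"}},"required":["plan"]}

```bash
ls; mkdir -p pics; cat > h.py <<'E'
import numpy as np, cv2
from scipy.spatial.transform import Rotation as R
from station import env, eyes, order
def cap(n,f=None):
    d=eyes.get_image(n)
    if f: cv2.imwrite('pics/'+f,d['pixels'][:,:,::-1])
    np.savez('/tmp/%s.npz'%n,**{k:np.array(v) for k,v in d.items()})
    return d
def cloud(d):
    z=d['z_map'].astype(float);h,w=z.shape
    u,v=np.meshgrid(np.arange(w),np.arange(h));K=np.array(d['K'])
    p=np.stack([(u-K[0,2])/K[0,0]*z,(v-K[1,2])/K[1,1]*z,z],-1)
    M=cv2.Rodrigues(np.array(d['rvec'],float))[0]
    P=(p-np.array(d['tvec']).ravel())@M
    P[z==0]=np.nan
    return P
E
python3 - <<'E'
from h import *
for n in('side','top'):
    d=cap(n,n+'0.png');print(n,d['K'],d['rvec'],d['tvec'])
print(env.get_obs(),env.grip_depth)
E
```

```text
pics
side [[383.34674137   0.         320.93172642]
 [  0.         383.34674137 196.15383887]
 [  0.           0.           1.        ]] [ 0.50920382 -2.52710089  1.43641196] [0.44688254 0.2201175  0.94706074]
top [[441.74263207   0.         310.22531636]
 [  0.         441.74263207 187.97142246]
 [  0.           0.           1.        ]] [ 2.19525205 -2.14765831  0.1107104 ] [-0.09847451  0.54493544  1.3800779 ]
{'t': 0.1, 'joint_pos': array([ 1.2351199 ,  0.46934715, -0.04858997,  1.53353218,  0.02410683,
        1.14097462, -0.0823129 ]), 'joint_vel': array([ 1.69113935e-03,  6.22323872e-05, -5.29128365e-04, -2.86672458e-03,
       -3.96884495e-04,  1.45523139e-03, -1.92410545e-03]), 'effort': array([ 6.26331821e-04, -5.09166026e+01, -8.11885879e-02, -2.36827880e+01,
       -6.14322466e-02,  3.44209245e-02,  6.04361821e-05]), 'position': array([ 0.20369677, -0.6429958 ,  0.22163144]), 'orientation': array([-2.53402374e+00,  1.85537992e+00,  2.18090031e-03]), 'contact_force': array([ 0.32436728, -0.26324263, -0.87130287]), 'moment': array([-0.04131237,  0.00763683,  0.00383426]), 'grip_width': 0.9993698251688279} -0.0187
```

View pics/side0.png

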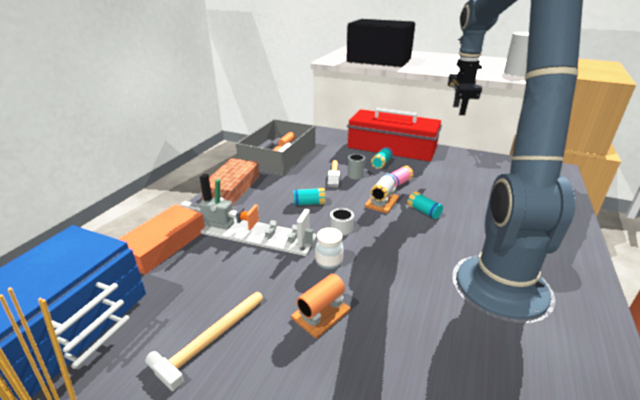

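View pics/top0.png

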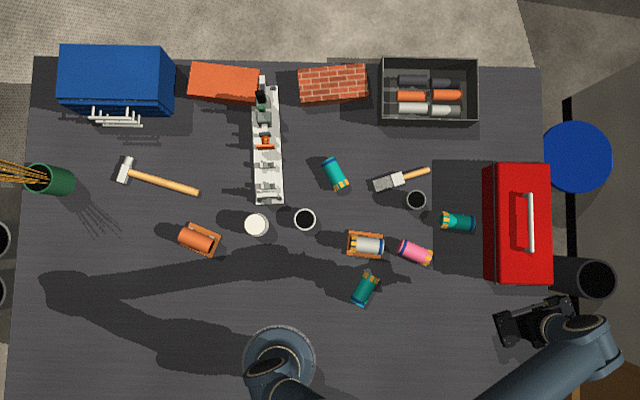

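```bash
python3 - <<'E'
from h import *
d={k:v for k,v in np.load('/tmp/top.npz').items()}
I=d['pixels'][:,:,::-1]
a=cv2.resize(I[70:210,235:300],None,fx=4.2,fy=4.2,interpolation=2)
b=cv2.resize(I[215:310,330:445],None,fx=4,fy=4,interpolation=2)
c=np.zeros((590,760,3),np.uint8);c[:a.shape[0],:a.shape[1]]=a;c[:b.shape[0],280:280+b.shape[1]]=b
cv2.imwrite('pics/crop1.png',c)
P=cloud(d)
# axis tube: points z 0.075.. near
for (u,v) in [(367,244),(355,243),(382,246),(340,240),(414,251),(365,290),(262,97),(263,117),(266,140),(268,165),(268,188),(270,202),(255,225),(305,219),(280,200),(254,204),(257,224)]:
    print(u,v,P[v,u].round(4))
s={k:v for k,v in np.load('/tmp/side.npz').items()}
J=s['pixels'][:,:,::-1]
cv2.imwrite('pics/crop2.png',cv2.resize(J[160:260,180:320],None,fx=5.5,fy=5.5,interpolation=2))
E
```

```text
367 244 [ 0.3751 -0.2613  0.0857]
355 243 [ 0.3774 -0.225   0.0866]
382 246 [ 0.3702 -0.3064  0.0868]
340 240 [ 0.384  -0.1857  0.0017]
414 251 [ 0.3559 -0.4121  0.0481]
365 290 [ 0.234  -0.2614  0.0484]
262 97 [0.8036 0.0629 0.1471]
263 117 [0.7588 0.0647 0.0865]
266 140 [0.6904 0.055  0.0685]
268 165 [0.617  0.0497 0.033 ]
268 188 [0.5436 0.0476 0.0307]
270 202 [0.4974 0.0376 0.0569]
255 225 [0.4248 0.0781 0.0869]
305 219 [ 0.4472 -0.0723  0.0521]
280 200 [0.5077 0.0098 0.0096]
254 204 [0.4935 0.0941 0.0005]
257 224 [0.428  0.0722 0.0866]
```

View pics/crop1.png

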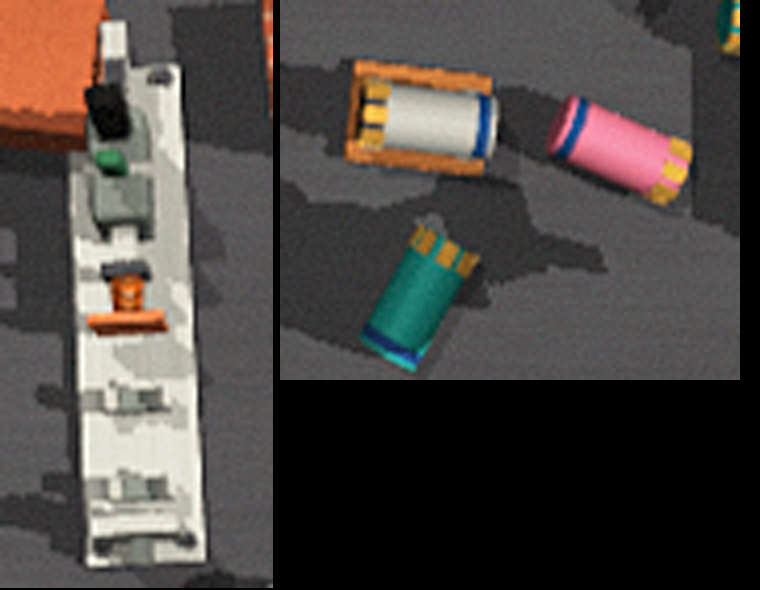

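View pics/crop2.png

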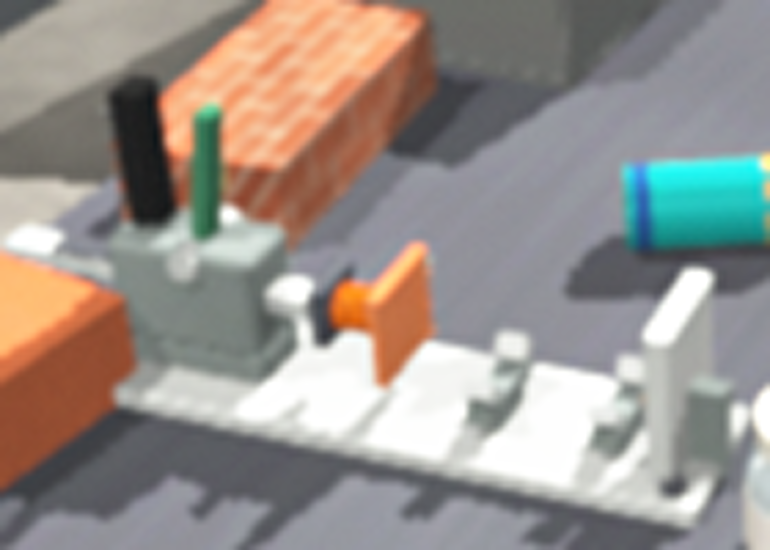

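```bash
python3 - <<'E'
from h import *
d={k:v for k,v in np.load('/tmp/top.npz').items()}
P=cloud(d);I=d['pixels'].astype(int)
print('table z',np.nanmedian(P[260:300,220:330,2]))
M=cv2.Rodrigues(d['rvec'])[0];print('cam',-M.T@d['tvec'].ravel())
def px(x): 
    K=d['K'];p=(np.atleast_2d(x)@M.T+d['tvec'].ravel());p=p[:,:2]/p[:,2:];return p*[K[0,0],K[1,1]]+[K[0,2],K[1,2]]
def ray(uv,z):
    K=d['K'];o=-M.T@d['tvec'].ravel();r=np.array([(uv[0]-K[0,2])/K[0,0],(uv[1]-K[1,2])/K[1,1],1])@M
    return o+r*(z-o[2])/r[2]
m=(P[...,2]>.005)&(P[...,2]<.02)&(P[...,0]>.46)&(P[...,0]<.92)&(P[...,1]>-.04)&(P[...,1]<.12)
m[:,:246]=0
n,l,st,_=cv2.connectedComponentsWithStats(m.astype(np.uint8));k=1+np.argmax(st[1:,4])
m=l==k;Q=P[m];print(len(Q),np.median(Q[:,2]))
# edges per row: intensity
pts=[]
L=[];Rr=[]
for v in range(90,203):
    us=np.where(m[v])[0]
    if len(us)>5:
        L.append(ray((us[0]-.5,v),.012));Rr.append(ray((us[-1]+.5,v),.012))
for A in(L,Rr):
    A=np.array(A);c=np.polyfit(A[:,0],A[:,1],1)
    for _ in range(5):
        r=A[:,1]-np.polyval(c,A[:,0]);ok=abs(r-np.median(r))<.004;c=np.polyfit(A[ok,0],A[ok,1],1)
    print('edge y=',c,ok.sum(),len(A))
for u in range(258,284,3):
    vs=np.where(m[:,u])[0];print(u,ray((u,vs[-1]+.5),.012).round(4),ray((u,vs[0]-.5),.012).round(4))
# heights
for nm,sel in (('plate',(P[...,2]>.045)&(P[...,0]>.66)&(P[...,0]<.70)),('stop',(P[...,2]>.07)&(P[...,0]>.47)&(P[...,0]<.56)),('rest2',(P[...,2]>.036)&(P[...,0]>.52)&(P[...,0]<.57)),('rest1',(P[...,2]>.036)&(P[...,0]>.59)&(P[...,0]<.64)),('trg',(P[...,2]>.15)&(P[...,0]>.7)&(P[...,0]<.9))):
    s=sel&(P[...,1]>0)&(P[...,1]<.1);q=P[s]
    if len(q): print(nm,len(q),np.median(q,0).round(4),q.min(0).round(4),q.max(0).round(4))
s=(P[...,2]>.065)&(P[...,0]>.3)&(P[...,0]<.45)&(P[...,1]>-.36)&(P[...,1]<-.18)
q=P[s].astype(np.float32);print(len(q),cv2.minAreaRect(q[:,:2].copy()),q[:,2].max())
t=q[q[:,2]>.081];f=np.polyfit(t[:,1],t[:,0],1);print('ridge',f,t[:,:2].mean(0),np.degrees(np.arctan(f[0])))
for nm,msk in (('brass',(I[...,0]>170)&(I[...,2]<110)),('blue',(I[...,2]>I[...,0]+60))):
    w=s&msk;print(nm,w.sum(),P[w].mean(0) if w.any() else 0)
g=(I[...,1]>I[...,0]+25)&(I[...,1]>I[...,2]+10);g[:, :250]=0;g[:,285:]=0;g[130:]=0
vv,uu=np.where(g);print('green',len(uu),uu.mean(),vv.mean(),P[g].mean(0) if g.any() else 0, np.nanmax(P[g][:,2]))
E
```

```text
table z -4.319873515766541e-05
cam [ 0.40727947 -0.08454954  1.42767002]
1914 0.012123314879077446
edge y= [0.08020206 0.04821962] 86 108
edge y= [ 0.08104305 -0.042786  ] 104 108
258 [0.5334 0.0812 0.012 ] [0.7563 0.0886 0.012 ]
261 [0.5336 0.0715 0.012 ] [0.7466 0.0785 0.012 ]
264 [0.5338 0.0619 0.012 ] [0.6707 0.0663 0.012 ]
267 [0.534  0.0522 0.012 ] [0.8846 0.0633 0.012 ]
270 [0.4924 0.0413 0.012 ] [0.8883 0.0535 0.012 ]
273 [0.4958 0.0318 0.012 ] [0.8885 0.0436 0.012 ]
276 [0.4992 0.0223 0.012 ] [0.8887 0.0337 0.012 ]
279 [0.4994 0.0126 0.012 ] [0.7812 0.0207 0.012 ]
282 [0.4964 0.0029 0.012 ] [0.6753 0.0079 0.012 ]
plate 142 [0.6726 0.0581 0.0713] [0.6657 0.0293 0.046 ] [0.6999 0.084  0.0931]
stop 117 [0.5184 0.0437 0.0995] [0.5102 0.0124 0.0706] [0.5287 0.0764 0.1071]
rest2 94 [0.5285 0.0433 0.0616] [0.5206 0.013  0.0361] [0.559  0.0764 0.1064]
rest1 45 [0.6189 0.0464 0.0424] [0.6095 0.0264 0.0366] [0.629  0.0807 0.0514]
trg 97 [0.8047 0.0661 0.1692] [0.7642 0.0552 0.152 ] [0.8217 0.0826 0.1799]
527 ((0.37449365854263306, -0.2622644305229187), (0.10115166753530502, 0.049023065716028214), 84.15092468261719) 0.09050567
ridge [0.08427805 0.39646687] [ 0.37422192 -0.26394784] 4.817392555809635
brass 58 [ 0.37753953 -0.22119904  0.0804323 ]
blue 37 [ 0.36956391 -0.30210994  0.08129681]
green 30 261.06666666666666 107.76666666666667 [0.76870567 0.06375416 0.15424577] 0.17074408060015647
```

```bash
cat >> h.py <<'E'
A=np.arctan(.0806);CX=np.array([-np.cos(A),-np.sin(A)]);CY=np.array([np.sin(A),-np.cos(A)]);O=np.array([.6414,.0544])
def cw(x,y=0): return O+CX*x+CY*y
def cl(p): q=np.asarray(p)[...,:2]-O; return np.stack([q@CX,q@CY,np.asarray(p)[...,2]],-1)
def rel(target,yaw):
    """target xyz & tool-x yaw deg: remaining turn about tool z and world->tool shift (in target tool frame, and current)"""
    o=env.get_obs();r=R.from_rotvec(o['orientation']);m=r.as_matrix()
    cy=np.degrees(np.arctan2(m[1,0],m[0,0]));d=np.array(target)-o['position']
    c,s=np.cos(np.radians(yaw)),np.sin(np.radians(yaw))
    Rt=np.array([[c,s,0],[s,-c,0],[0,0,-1]])
    e=(r.inv()*R.from_matrix(Rt)).as_rotvec(degrees=True)
    print('t %.2f pos %s yaw %.2f F %s gw %.3f'%(o['t'],o['position'].round(4),cy,o['contact_force'].round(1),o['grip_width']))
    print('turn',e.round(2),'shift cur',(m.T@d).round(4),'shift target frame',(Rt.T@d).round(4))
E
python3 - <<'E'
from h import *
d={k:v for k,v in np.load('/tmp/top.npz').items()}
P=cloud(d)
for n,(a,b,c,e) in dict(toolbox=(165,285,485,550),orange=(62,100,190,255),brick=(65,100,300,366)).items():
    q=P[a:b,c:e].reshape(-1,3);print(n,np.nanpercentile(q,[2,50,99],0).round(3).tolist())
rel([.3744,-.262,.223],-4.8)
print(cw(56),cw(-163))
E
```

```text
toolbox [[0.275, -0.787, 0.035], [0.443, -0.695, 0.129], [0.618, -0.638, 0.168]]
orange [[0.826, 0.103, -0.001], [0.882, 0.203, 0.06], [0.967, 0.305, 0.067]]
brick [[0.831, -0.251, 0.002], [0.885, -0.149, 0.06], [0.962, -0.047, 0.067]]
t 0.10 pos [ 0.2037 -0.643   0.2216] yaw -72.42 F [ 0.3 -0.3 -0.9] gw 0.999
turn [-5.000e-02  9.000e-02 -6.762e+01] shift cur [-0.3117 -0.2778 -0.0009] shift target frame [ 0.1382 -0.3939 -0.0014]
[-55.17758341  -4.44461006] [163.11451241  13.14973286]
```

Emit:
servo_tool(
  plan=[
    [0,0,0,-0.03,-0.027,0,-1],
    [0,0,0,-0.03,-0.027,0,-1],
    [0,0,0,-0.03,-0.027,0,-1],
    [0,0,0,-0.03,-0.027,0,-1],
    [0,0,0,-0.03,-0.027,0,-1],
    [0,0,0,-0.03,-0.027,0,-1],
    [0,0,0,-0.03,-0.027,0,-1],
    [0,0,0,-0.03,-0.027,0,-1],
    [0,0,0,-0.03,-0.027,0,-1],
    [0,0,0,-0.03,-0.027,0,-1],
  ],
)

```text
t: 0.93
position: [0.3708, -0.2739, 0.2224]
orientation: [2.534, -1.856, -0.0]
contact_force: [0.4, -0.0, 0.2]
grip_width: 1.003
```

Emit:
servo_tool(
  plan=[
    [0,0,-6.8,0,0,0,-1],
    [0,0,-6.8,0,0,0,-1],
    [0,0,-6.8,0,0,0,-1],
    [0,0,-6.8,0,0,0,-1],
    [0,0,-6.8,0,0,0,-1],
    [0,0,-6.8,0,0,0,-1],
    [0,0,-6.8,0,0,0,-1],
    [0,0,-6.8,0,0,0,-1],
    [0,0,-6.8,0,0,0,-1],
    [0,0,-6.4,0,0,0,-1],
  ],
)

```text
t: 1.77
position: [0.3704, -0.2757, 0.2222]
orientation: [-3.139, 0.123, 0.001]
contact_force: [0.6, 0.1, -0.2]
grip_width: 1.004
```

```bash
python3 - <<'E'
from h import *
rel([.3744,-.262,.041],-4.8)
E
```

```text
t 1.77 pos [ 0.3704 -0.2757  0.2222] yaw -4.49 F [ 0.6  0.1 -0.2] gw 1.004
turn [-0.02  0.04  0.31] shift cur [ 0.003  -0.014   0.1813] shift target frame [ 0.0028 -0.014   0.1812]
```

Emit:
servo_tool(
  plan=[
    [0,0,0.3,0.003,-0.014,0,-1],
    [0,0,0,0,0,0.03,-1],
    [0,0,0,0,0,0.03,-1],
    [0,0,0,0,0,0.03,-1],
    [0,0,0,0,0,0.03,-1],
    [0,0,0,0,0,0.02,-1],
    [0,0,0,0,0,0.02,-1],
    [0,0,0,0,0,0.011,-1],
    [0,0,0,0,0,0.01,-1],
    [0,0,0,0,0,0,-1],
  ],
)

```text
t: 2.6
position: [0.3737, -0.2615, 0.0398]
orientation: [-3.136, 0.14, 0.005]
contact_force: [-0.3, 0.3, -0.4]
grip_width: 0.999
```

Emit:
servo_tool(
  plan=[
    [0,0,0,0,0,0,0],
    [0,0,0,0,0,0,0],
    [0,0,0,0,0,0,0.3],
    [0,0,0,0,0,0,0.5],
    [0,0,0,0,0,0,0.7],
    [0,0,0,0,0,0,1],
    [0,0,0,0,0,0,1],
    [0,0,0,0,0,0,1],
  ],
)

```text
t: 3.27
position: [0.3731, -0.2622, 0.0416]
orientation: [-3.138, 0.141, 0.005]
contact_force: [-3.7, 0.5, 5.4]
grip_width: 0.562
```

```bash
python3 - <<'E'
from h import *
rel([.3744,-.262,.041],-4.8)
cap('side','s1.png');d=cap('top')
cv2.imwrite('pics/t1.png',cv2.resize(d['pixels'][190:310,300:450,::-1],None,fx=5,fy=5,interpolation=2)[:600])
E
```

```text
t 3.27 pos [ 0.3731 -0.2622  0.0416] yaw -5.15 F [-3.7  0.5  5.4] gw 0.562
turn [-0.    0.2  -0.35] shift cur [ 0.0013 -0.0003  0.0006] shift target frame [ 0.0013 -0.0003  0.0006]
```

View pics/s1.png

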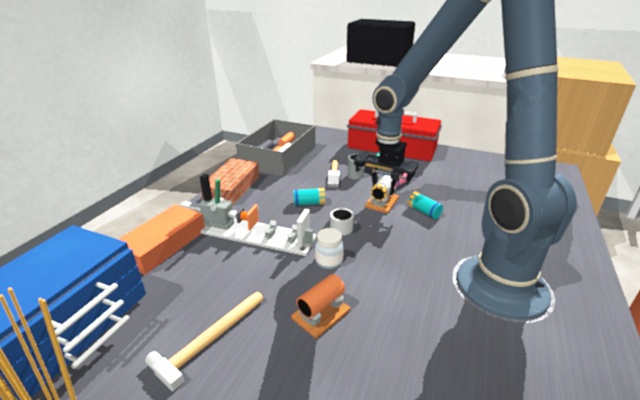

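Emit:
servo_tool(
  plan=[
    [0,0,0,0,0,-0.01,1],
    [0,0,0,0,0,-0.02,1],
    [0,0,0,0,0,-0.03,1],
    [0,0,0,0,0,-0.03,1],
    [0,0,0,0,0,-0.03,1],
    [0,0,0,0,0,-0.03,1],
    [0,0,0,0,0,-0.01,1],
    [0,0,0,0,0,0,1],
  ],
)

```text
t: 4.03
position: [0.3765, -0.263, 0.2041]
orientation: [3.135, -0.14, 0.009]
contact_force: [-0.2, 0.0, -4.3]
grip_width: 0.566
```

Emit:
servo_tool(
  plan=[
    [0,0,6,0,0,0,1],
    [0,0,6,0,0,0,1],
    [0,0,6,0,0,0,1],
    [0,0,6,0,0,0,1],
    [0,0,6,0,0,0,1],
    [0,0,6,0,0,0,1],
    [0,0,6,0,0,0,1],
    [0,0,6,0,0,0,1],
    [0,0,6,0,0,0,1],
    [0,0,6,0,0,0,1],
  ],
)

```text
t: 4.87
position: [0.3735, -0.2614, 0.1991]
orientation: [-2.643, 1.697, 0.007]
contact_force: [-1.1, 0.1, -2.8]
grip_width: 0.568
```

Emit:
servo_tool(
  plan=[
    [0,0,6,0,0,0,1],
    [0,0,6,0,0,0,1],
    [0,0,6,0,0,0,1],
    [0,0,2.3,0,0,0,1],
    [0,0,0,0,0,0,1],
  ],
)

```text
t: 5.28
position: [0.3736, -0.2614, 0.1992]
orientation: [2.308, -2.131, -0.007]
contact_force: [-0.3, 0.9, -3.1]
grip_width: 0.564
```

```bash
python3 - <<'E'
from h import *
rel([.5856,.0499,.2],-85.4)
E
```

```text
t 5.28 pos [ 0.3736 -0.2614  0.1992] yaw -85.44 F [-0.3  0.9 -3.1] gw 0.564
turn [ 0.19  0.15 -0.04] shift cur [-0.2934 -0.2361 -0.0008] shift target frame [-0.2933 -0.2363 -0.0008]
```

Emit:
servo_tool(
  plan=[
    [0,0,0,-0.015,-0.012,0,1],
    [0,0,0,-0.03,-0.024,0,1],
    [0,0,0,-0.03,-0.024,0,1],
    [0,0,0,-0.03,-0.024,0,1],
    [0,0,0,-0.03,-0.024,0,1],
    [0,0,0,-0.03,-0.024,0,1],
    [0,0,0,-0.03,-0.024,0,1],
    [0,0,0,-0.03,-0.024,0,1],
    [0,0,0,-0.03,-0.024,0,1],
    [0,0,0,-0.03,-0.024,0,1],
  ],
)

```text
t: 6.12
position: [0.5791, 0.0416, 0.1995]
orientation: [2.308, -2.128, -0.003]
contact_force: [1.3, -1.2, -3.7]
grip_width: 0.562
```

Emit:
servo_tool(
  plan=[
    [0,0,0,-0.008,-0.008,0,1],
    [0,0,0,0,0,0,1],
    [0,0,0,0,0,0,1],
  ],
)

```text
t: 6.37
position: [0.5857, 0.0489, 0.1995]
orientation: [2.309, -2.126, -0.004]
contact_force: [-0.8, -0.9, -4.1]
grip_width: 0.568
```

```bash
python3 - <<'E'
from h import *
rel([.5856,.0499,.042],-85.4)
d=cap('top');cv2.imwrite('pics/t2.png',cv2.resize(d['pixels'][70:230,210:330,::-1],None,fx=3.7,fy=3.7,interpolation=2))
d=cap('side');cv2.imwrite('pics/s2.png',cv2.resize(d['pixels'][120:270,180:340,::-1],None,fx=4,fy=4,interpolation=2))
E
```

```text
t 6.37 pos [0.5857 0.0489 0.1995] yaw -85.28 F [-0.8 -0.9 -4.1] gw 0.568
turn [ 0.22 -0.01  0.12] shift cur [-0.0011 -0.0006  0.1575] shift target frame [-0.001   0.      0.1575]
```

View pics/s2.png

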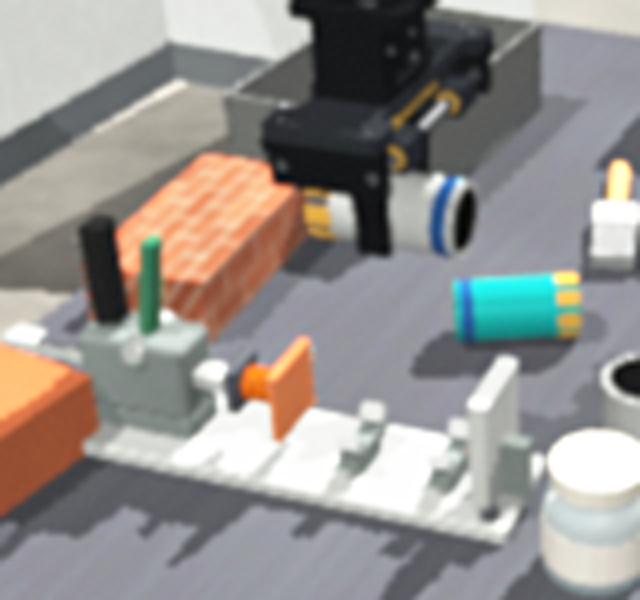

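Emit:
servo_tool(
  plan=[
    [0,0,0.1,-0.001,0,0.02,1],
    [0,0,0,0,0,0.03,1],
    [0,0,0,0,0,0.03,1],
    [0,0,0,0,0,0.03,1],
    [0,0,0,0,0,0.02,1],
    [0,0,0,0,0,0.01,1],
    [0,0,0,0,0,0.005,1],
    [0,0,0,0,0,0.005,1],
    [0,0,0,0,0,0,1],
  ],
)

```text
t: 7.22
position: [0.587, 0.0491, 0.0519]
orientation: [-2.305, 2.134, -0.001]
contact_force: [0.7, 0.3, -3.4]
grip_width: 0.57
```

Emit:
servo_tool(
  plan=[
    [0,0,0,0,0,0.003,1],
    [0,0,0,0,0,0.002,1],
    [0,0,0,0,0,0.001,1],
    [0,0,0,0,0,0,1],
  ],
)

```text
t: 7.55
position: [0.5868, 0.0496, 0.0459]
orientation: [-2.306, 2.133, -0.001]
contact_force: [-0.3, -1.1, -3.7]
grip_width: 0.565
```

```bash
python3 - <<'E'
from h import *
rel([.5856,.0499,.042],-85.4)
d=cap('side');cv2.imwrite('pics/s3.png',cv2.resize(d['pixels'][120:270,180:340,::-1],None,fx=4,fy=4,interpolation=2))
E
```

```text
t 7.55 pos [0.5868 0.0496 0.0459] yaw -85.52 F [-0.3 -1.1 -3.7] gw 0.565
turn [-0.03 -0.01 -0.12] shift cur [-0.0004  0.0012  0.0039] shift target frame [-0.0004  0.0012  0.0039]
```

View pics/s3.png

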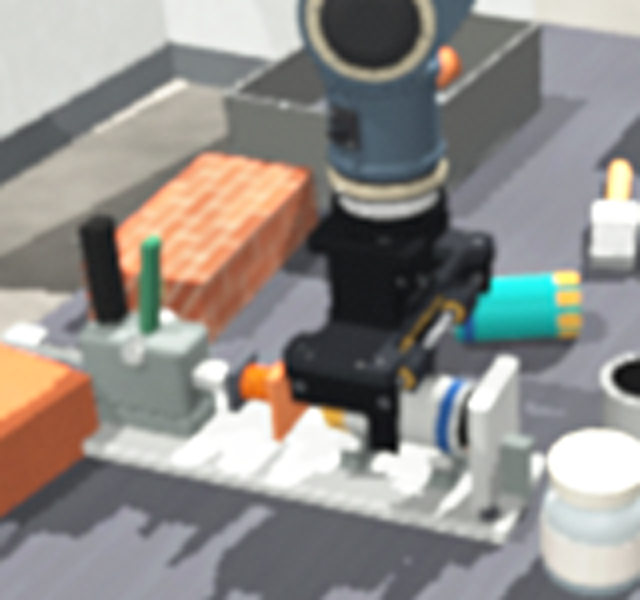

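Emit:
servo_tool(
  plan=[
    [0,0,0,0,0,0.001,1],
    [0,0,0,0,0,0.001,1],
    [0,0,0,0,0,0.001,1],
    [0,0,0,0,0,0.001,1],
    [0,0,0,0,0,0,1],
  ],
)

```text
t: 8.02
position: [0.587, 0.0504, 0.0422]
orientation: [-2.306, 2.131, -0.0]
contact_force: [-1.8, 1.8, 1.3]
grip_width: 0.566
```

Contact is felt (weight taken off). I open the fingers.

Emit:
servo_tool(
  plan=[
    [0,0,0,0,0,0,0.1],
    [0,0,0,0,0,0,-0.2],
    [0,0,0,0,0,0,-0.5],
    [0,0,0,0,0,0,-0.8],
    [0,0,0,0,0,0,-1],
    [0,0,0,0,0,0,-1],
    [0,0,0,0,0,0,-1],
  ],
)

```text
t: 8.6
position: [0.5867, 0.0494, 0.0415]
orientation: [2.306, -2.133, 0.0]
contact_force: [0.0, 0.2, -0.3]
grip_width: 0.896
```

Emit:
servo_tool(
  plan=[
    [0,0,0,0,0,-0.01,-1],
    [0,0,0,0,0,-0.02,-1],
    [0,0,0,0,0,-0.03,-1],
    [0,0,0,0,0,-0.04,-1],
    [0,0,0,0,0,-0.04,-1],
    [0,0,0,0,0,-0.04,-1],
    [0,0,0,0,0,-0.04,-1],
    [0,0,0,0,0,0,-1],
  ],
)

```text
t: 9.27
position: [0.5911, 0.051, 0.2716]
orientation: [-2.297, 2.124, -0.018]
contact_force: [0.6, -0.0, 1.1]
grip_width: 1.002
```

```bash
python3 - <<'E'
from h import *
p=cw(-.163);print(p)
rel([*p,.24],4.6)
d=cap('side');cv2.imwrite('pics/s4.png',cv2.resize(d['pixels'][150:260,180:340,::-1],None,fx=5,fy=5,interpolation=2))
E
```

```text
[0.80387311 0.06749533]
t 9.27 pos [0.5911 0.051  0.2716] yaw -85.52 F [ 0.6 -0.   1.1] gw 1.002
turn [ -0.79  -0.75 -90.12] shift cur [ 2.000e-04 -2.129e-01  3.520e-02] shift target frame [0.2134 0.0007 0.0316]
```

View pics/s4.png

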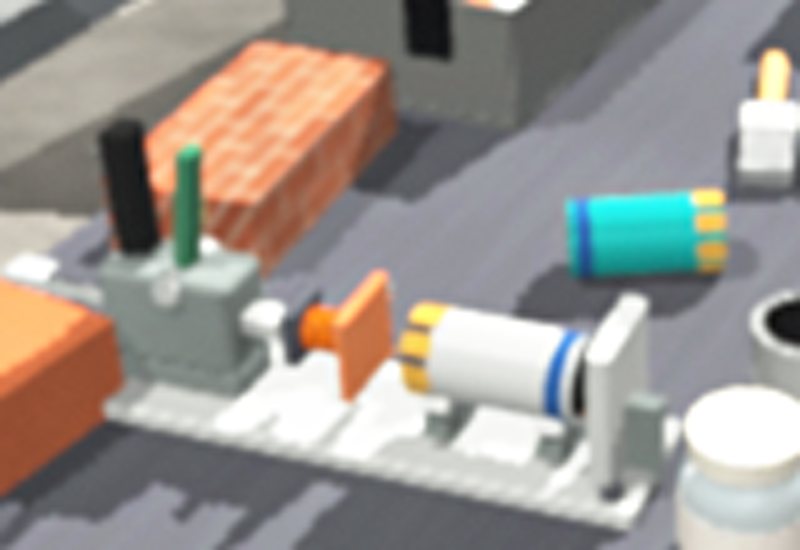

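Emit:
servo_tool(
  plan=[
    [0,0,-7,0,0,0,-1],
    [0,0,-7,0,0,0,-1],
    [0,0,-7,0,0,0,-1],
    [0,0,-7,0,0,0,-1],
    [0,0,-7,0,0,0,-1],
    [0,0,-7,0,0,0,-1],
    [0,0,-7,0,0,0,-1],
    [0,0,-7,0,0,0,-1],
    [0,0,-7,0,0,0,-1],
    [0,0,-7,0,0,0,-1],
  ],
)

```text
t: 10.15
position: [0.5859, 0.0495, 0.2608]
orientation: [3.114, -0.414, -0.003]
contact_force: [-0.2, 0.5, 0.1]
grip_width: 1.005
```

Emit:
servo_tool(
  plan=[
    [0,0,-7,0,0,0,-1],
    [0,0,-7,0,0,0,-1],
    [0,0,-6,0,0,0,-1],
    [0,0,0,0.03,0,0,-1],
    [0,0,0,0.04,0,0,-1],
    [0,0,0,0.04,0,0,-1],
    [0,0,0,0.04,0,0,-1],
    [0,0,0,0.04,0,0,-1],
    [0,0,0,0.024,0,0,-1],
    [0,0,0,0,0,0,-1],
  ],
)

```text
t: 10.98
position: [0.8027, 0.0665, 0.2573]
orientation: [-3.138, -0.121, 0.004]
contact_force: [-1.2, 0.4, -0.4]
grip_width: 1.0
```

```bash
python3 - <<'E'
from h import *
p=cw(-.163)
rel([*p,.126],4.6)
E
```

```text
t 10.98 pos [0.8027 0.0665 0.2573] yaw 4.42 F [-1.2  0.4 -0.4] gw 1.000
turn [-0.06  0.14 -0.18] shift cur [ 0.0015 -0.0007  0.1312] shift target frame [ 0.0012 -0.0009  0.1313]
```

Emit:
servo_tool(
  plan=[
    [0,0,-0.2,-0.006,-0.001,0,-1],
    [0,0,0,0,0,0.02,-1],
    [0,0,0,0,0,0.03,-1],
    [0,0,0,0,0,0,-1],
    [0,0,0,0,0,0,-1],
  ],
)

```text
t: 11.4
position: [0.7916, 0.0661, 0.2103]
orientation: [3.138, 0.129, -0.007]
contact_force: [0.2, -0.3, 0.6]
grip_width: 0.997
```

```bash
python3 - <<'E'
from h import *
rel([*cw(-.156),.126],4.6)
d=cap('side');cv2.imwrite('pics/s5.png',cv2.resize(d['pixels'][130:240,160:280,::-1],None,fx=5,fy=5,interpolation=2))
d=cap('top');cv2.imwrite('pics/t5.png',cv2.resize(d['pixels'][50:210,210:330,::-1],None,fx=3.7,fy=3.7,interpolation=2))
E
```

```text
t 11.40 pos [0.7916 0.0661 0.2103] yaw 4.71 F [ 0.2 -0.3  0.6] gw 0.997
turn [0.07 0.26 0.11] shift cur [ 0.0057 -0.0005  0.0843] shift target frame [ 0.0053 -0.0004  0.0843]
```

View pics/s5.png

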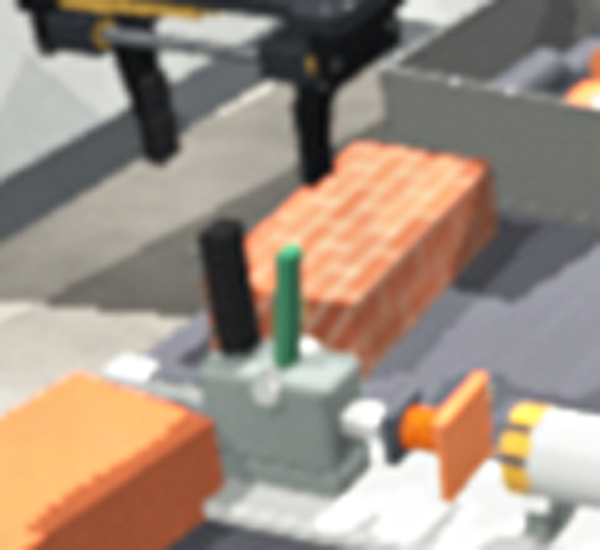

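View pics/t5.png

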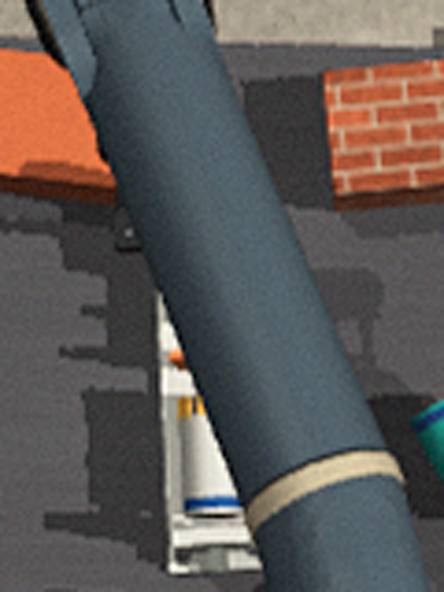

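```bash
python3 - <<'E'
from h import *
d=dict(np.load('/tmp/side.npz'));P=cloud(d);C=cl(P);I=d['pixels'].astype(int)
b=(C[...,2]>.1)&(C[...,2]<.178)&(abs(C[...,1])<.03)&(C[...,0]>-.22)&(C[...,0]<-.08)
g=b&(I[...,1]>I[...,0]+20)
k=b&(I.max(-1)<60)
for n,m in(('green',g),('black',k)):
    for lo in(.11,.13,.15):
        q=C[m&(C[...,2]>lo)&(C[...,2]<lo+.02)];print(n,lo,len(q),q.min(0).round(4),q.max(0).round(4),np.median(q,0).round(4)) if len(q) else 0
rel([*cw(-.156),.126],4.6)
E
```

```text
green 0.11 28 [-0.1361 -0.0139  0.1104] [-0.128   0.0017  0.1296] [-0.1315 -0.0094  0.1203]
green 0.13 26 [-0.1365 -0.0121  0.1301] [-0.1236  0.0011  0.1483] [-0.1285 -0.0095  0.1377]
green 0.15 27 [-0.1299 -0.0122  0.151 ] [-0.1211  0.0033  0.1688] [-0.1252 -0.0092  0.1624]
black 0.11 47 [-0.1729 -0.0176  0.1104] [-0.1601  0.0048  0.1292] [-0.1635 -0.0114  0.1199]
black 0.13 44 [-0.1729 -0.0171  0.1301] [-0.1603  0.0047  0.1493] [-0.1637 -0.0125  0.1393]
black 0.15 50 [-0.1736 -0.0166  0.15  ] [-0.1601  0.0049  0.1691] [-0.1633 -0.0123  0.1591]
t 11.50 pos [0.7938 0.0669 0.2137] yaw 4.67 F [-0.5  0.5  0.3] gw 0.999
turn [-0.01 -0.11  0.07] shift cur [0.0029 0.0002 0.0877] shift target frame [0.0031 0.0002 0.0877]
```

Emit:
servo_tool(
  plan=[
    [0,0,0,0.003,0,0.02,-1],
    [0,0,0,0,0,0.02,-1],
    [0,0,0,0,0,0.02,-1],
    [0,0,0,0,0,0.015,-1],
    [0,0,0,0,0,0.008,-1],
    [0,0,0,0,0,0.004,-1],
    [0,0,0,0,0,0,-1],
    [0,0,0,0,0,0,-1],
  ],
)

```text
t: 12.17
position: [0.7976, 0.0674, 0.1259]
orientation: [-3.139, -0.128, -0.003]
contact_force: [-0.3, 0.0, -0.1]
grip_width: 1.0
```

```bash
python3 - <<'E'
from h import *
rel([*cw(-.1615),.126],4.6)
E
```

```text
t 12.17 pos [0.7976 0.0674 0.1259] yaw 4.67 F [-0.3  0.  -0.1] gw 1.000
turn [-0.02 -0.11  0.07] shift cur [ 0.0048  0.0004 -0.    ] shift target frame [ 0.0048  0.0004 -0.0001]
```

Emit:
servo_tool(
  plan=[
    [0,0,0,0.005,0,0,-0.5],
    [0,0,0,0,0,0,-0.3],
    [0,0,0,0,0,0,-0.1],
    [0,0,0,0,0,0,0.1],
    [0,0,0,0,0,0,0.2],
    [0,0,0,0,0,0,0.25],
    [0,0,0,0,0,0,0.25],
    [0,0,0,0,0,0,0.25],
  ],
)

```text
t: 12.83
position: [0.7985, 0.0676, 0.1251]
orientation: [3.138, 0.129, -0.013]
contact_force: [-14.7, -3.0, 9.9]
grip_width: 0.481
```

```bash
cat >> h.py <<'E'
def spring(f=None):
    d=eyes.get_image('side');P=cloud(d);C=cl(P);I=d['pixels'].astype(int)
    b=(C[...,2]>.028)&(C[...,2]<.092)&(abs(C[...,1])<.04)&(C[...,0]>-.11)&(C[...,0]<.12)
    hsv=cv2.cvtColor(d['pixels'],cv2.COLOR_RGB2HSV)
    o=b&(hsv[...,0]<16)&(hsv[...,1]>120)
    q=C[o]
    pl=q[(q[:,2]>.072)|(q[:,2]<.048)]
    sp=q[(q[:,2]>.05)&(q[:,2]<.07)]
    print('plate edge x med %.4f max %.4f min %.4f n%d'%(np.median(pl[:,0]),pl[:,0].max(),pl[:,0].min(),len(pl)),'spring min x %.4f'%np.percentile(sp[:,0],1) )
    dk=b&(hsv[...,2]<75)&(C[...,0]<pl[:,0].max()) &(C[...,0]>-.085); q=C[dk]
    if len(q): print('collar', q[:,0].min().round(4),q[:,0].max().round(4),len(q))
    bl=b&(hsv[...,0]>105)&(hsv[...,0]<130)&(hsv[...,1]>120);q=C[bl]
    if len(q): print('band',np.median(q,0).round(4))
    o=env.get_obs();print('t %.2f gw %.3f F %s clampx %.4f z %.4f'%(o['t'],o['grip_width'],o['contact_force'].round(1),cl(o['position'])[0],o['position'][2]))
    if f: cv2.imwrite('pics/'+f,cv2.resize(d['pixels'][140:260,180:340,::-1],None,fx=5,fy=5,interpolation=2))
E
python3 - <<'E'
from h import *
spring('q0.png')
E
```

```text
plate edge x med -0.0241 max 0.0022 min -0.0620 n98 spring min x -0.0622
collar -0.0621 -0.0603 3
band [ 0.0941 -0.0231  0.0753]
t 12.88 gw 0.444 F [-2.2  0.1  4.9] clampx -0.1590 z 0.1251
```

View pics/q0.png

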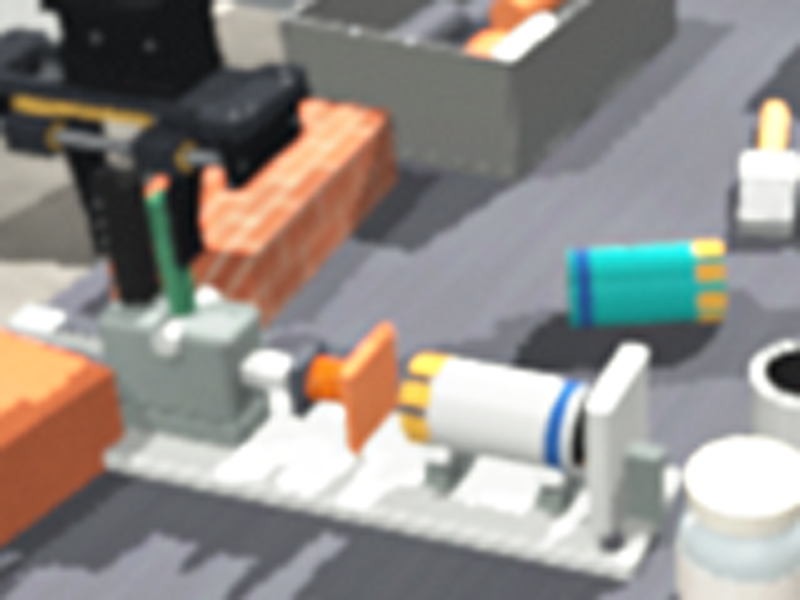

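Emit:
servo_tool(
  plan=[
    [0,0,0,0.003,0,0,0.3],
    [0,0,0,0,0,0,0.3],
    [0,0,0,0,0,0,0.3],
    [0,0,0,0,0,0,0.3],
  ],
)

```text
t: 13.22
position: [0.8011, 0.0678, 0.1253]
orientation: [3.137, 0.129, -0.014]
contact_force: [-13.5, -2.1, 10.2]
grip_width: 0.415
```

```bash
python3 - <<'E'
from h import *
spring()
E
```

```text
plate edge x med -0.0171 max 0.0032 min -0.0516 n85 spring min x -0.0553
collar -0.056 -0.0543 3
band [ 0.0944 -0.0238  0.0741]
t 13.27 gw 0.410 F [-12.7  -1.   10.3] clampx -0.1603 z 0.1253
```

Emit:
servo_tool(
  plan=[
    [0,0,0,0,0,0,0],
    [0,0,0,0,0,0,-0.4],
    [0,0,0,0,0,0,-0.6],
    [0,0,0,0,0,0,-0.6],
    [0,0,0,0,0,0,-0.6],
    [0,0,0,0,0,0,-0.6],
  ],
)

```text
t: 13.77
position: [0.805, 0.068, 0.1243]
orientation: [-3.139, -0.128, -0.0]
contact_force: [-2.8, 0.7, 3.1]
grip_width: 0.758
```

```bash
python3 - <<'E'
from h import *
spring()
E
```

```text
plate edge x med -0.0172 max 0.0030 min -0.0535 n85 spring min x -0.0539
collar -0.0567 -0.0538 3
band [ 0.0944 -0.0218  0.0739]
t 13.82 gw 0.773 F [-2.9  1.   1.8] clampx -0.1642 z 0.1242
```

Emit:
servo_tool(
  plan=[
    [0,0,0,0,0,0,-1],
    [0,0,0,0,0,0,-1],
    [0,0,0,0,0,0,-1],
    [0,0,0,0,0,0,0],
    [0,0,0,0,0,0,0.3],
    [0,0,0,0,0,0,0.3],
    [0,0,0,0,0,0,0.3],
    [0,0,0,0,0,0,0.3],
    [0,0,0,0,0,0,0.3],
    [0,0,0,0,0,0,0.3],
  ],
)

```text
t: 14.65
position: [0.8017, 0.0673, 0.1251]
orientation: [3.137, 0.128, -0.013]
contact_force: [-13.6, -2.7, 8.2]
grip_width: 0.557
```

```bash
python3 - <<'E'
from h import *
spring()
E
```

```text
plate edge x med -0.0143 max 0.0036 min -0.0517 n89 spring min x -0.0514
collar -0.0529 -0.0512 2
band [ 0.0942 -0.0218  0.0742]
t 14.70 gw 0.510 F [-16.2  -3.2   9.6] clampx -0.1602 z 0.1252
```

Emit:
servo_tool(
  plan=[
    [0,0,0,0,0,0,0],
    [0,0,0,0,0,0,-0.5],
    [0,0,0,0,0,0,-1],
    [0,0,0,0,0,0,-1],
    [0,0,0,0,0,0,-1],
    [0,0,0,0,0,0,-1],
    [0,0,0,0,0,0,-1],
  ],
)

```text
t: 15.28
position: [0.8054, 0.0677, 0.1244]
orientation: [3.139, 0.128, 0.002]
contact_force: [-2.2, -0.6, -1.6]
grip_width: 0.869
```

```bash
python3 - <<'E'
from h import *
spring('q2.png')
E
```

```text
plate edge x med -0.0108 max 0.0042 min -0.0466 n78 spring min x -0.0482
collar -0.0496 -0.0476 3
band [ 0.0948 -0.0229  0.0741]
t 15.33 gw 0.915 F [-1.7 -0.1 -1.5] clampx -0.1643 z 0.1240
```

View pics/q2.png

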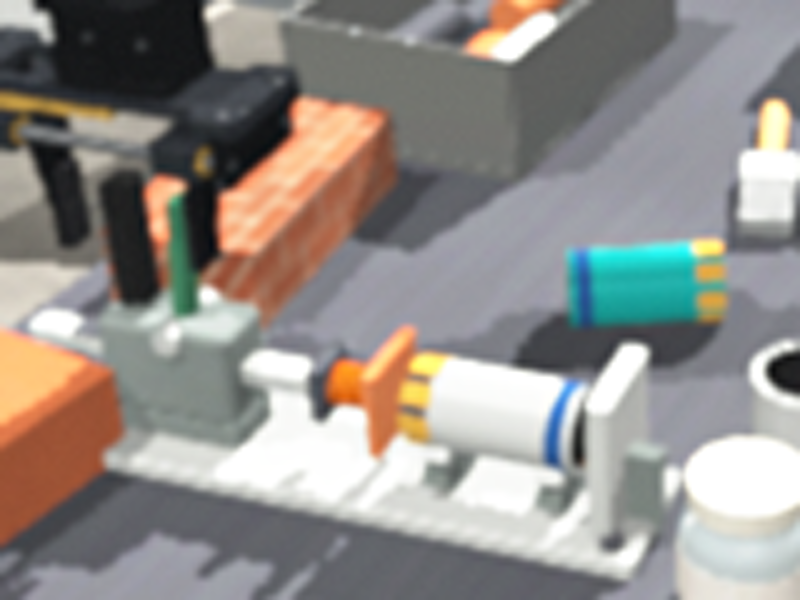

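Emit:
servo_tool(
  plan=[
    [0,0,0,-0.002,0,0,0],
    [0,0,0,0,0,0,0.3],
    [0,0,0,0,0,0,0.3],
    [0,0,0,0,0,0,0.3],
    [0,0,0,0,0,0,0.3],
    [0,0,0,0,0,0,0.3],
    [0,0,0,0,0,0,0.3],
    [0,0,0,0,0,0,0.3],
    [0,0,0,0,0,0,0.3],
  ],
)

```text
t: 16.08
position: [0.8011, 0.0673, 0.1256]
orientation: [3.138, 0.129, -0.006]
contact_force: [-7.4, -1.0, -0.7]
grip_width: 0.415
```

```bash
python3 - <<'E'
from h import *
spring()
E
```

```text
plate edge x med 0.0015 max 0.0041 min -0.0351 n43 spring min x -0.0368
collar -0.0374 -0.0352 3
band [ 0.0946 -0.0233  0.0742]
t 16.13 gw 0.411 F [-6.7 -1.3  5.2] clampx -0.1603 z 0.1256
```

Emit:
servo_tool(
  plan=[
    [0,0,0,0,0,0,0],
    [0,0,0,0,0,0,-1],
    [0,0,0,0,0,0,-1],
    [0,0,0,0,0,0,-1],
    [0,0,0,0,0,0,-1],
    [0,0,0,0,0,0,-1],
    [0,0,0,0,0,0,-1],
    [0,0,0,0,0,0,-1],
  ],
)

```text
t: 16.8
position: [0.8029, 0.0676, 0.1236]
orientation: [3.139, 0.128, -0.001]
contact_force: [-1.7, 0.3, -1.5]
grip_width: 0.931
```

```bash
python3 - <<'E'
from h import *
spring('q3.png')
E
```

```text
plate edge x med 0.0017 max 0.0054 min -0.0349 n46 spring min x -0.0354
collar -0.0374 -0.0364 2
band [ 0.0943 -0.023   0.0751]
t 16.85 gw 0.957 F [-1.2  0.2 -0.3] clampx -0.1621 z 0.1237
```

View pics/q3.png

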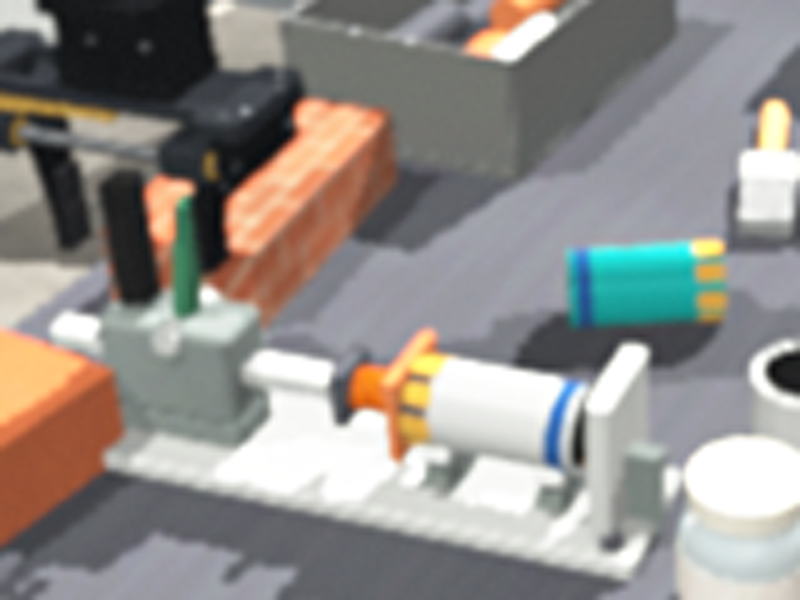

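Emit:
servo_tool(
  plan=[
    [0,0,0,0,0,0,0],
    [0,0,0,0,0,0,0.3],
    [0,0,0,0,0,0,0.3],
    [0,0,0,0,0,0,0.3],
    [0,0,0,0,0,0,0.3],
    [0,0,0,0,0,0,0.3],
    [0,0,0,0,0,0,0.3],
    [0,0,0,0,0,0,0.3],
    [0,0,0,0,0,0,0.3],
    [0,0,0,0,0,0,0.3],
  ],
)

```text
t: 17.68
position: [0.8012, 0.0676, 0.1258]
orientation: [3.138, 0.128, -0.006]
contact_force: [-5.2, -0.5, 6.9]
grip_width: 0.414
```

Emit:
servo_tool(
  plan=[
    [0,0,0,0,0,0,0],
    [0,0,0,0,0,0,-1],
    [0,0,0,0,0,0,-1],
    [0,0,0,0,0,0,-1],
    [0,0,0,0,0,0,-1],
    [0,0,0,0,0,0,-1],
    [0,0,0,0,0,0,-1],
    [0,0,0,0,0,0,-1],
  ],
)

```text
t: 18.35
position: [0.8029, 0.0676, 0.1237]
orientation: [-3.139, -0.128, 0.0]
contact_force: [-1.5, -0.2, -1.6]
grip_width: 0.93
```

```bash
python3 - <<'E'
from h import *
spring('q4.png')
E
```

```text
plate edge x med 0.0124 max 0.0147 min -0.0227 n37 spring min x -0.0220
collar -0.0233 -0.0207 2
band [ 0.1052 -0.024   0.0728]
t 18.40 gw 0.955 F [ 0.1 -0.2 -0. ] clampx -0.1622 z 0.1238
```

View pics/q4.png

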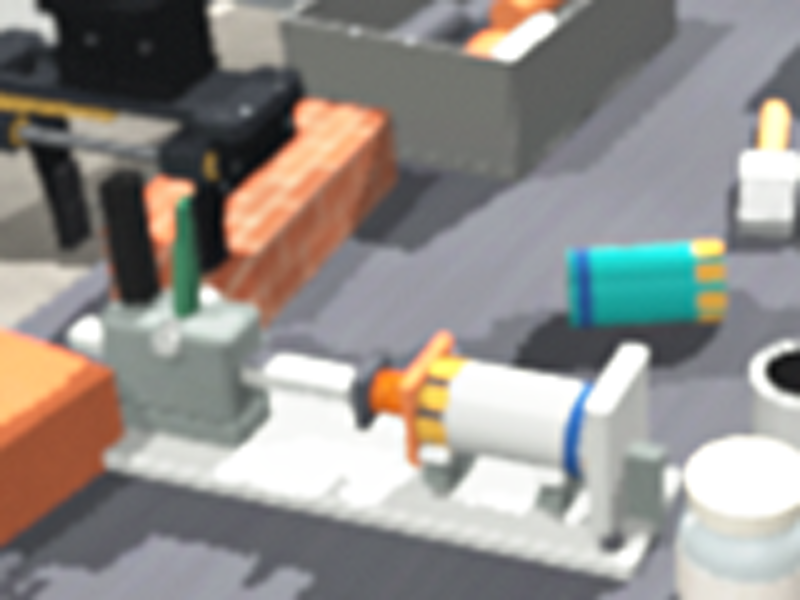

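Emit:
servo_tool(
  plan=[
    [0,0,0,0,0,0,0],
    [0,0,0,0,0,0,0.3],
    [0,0,0,0,0,0,0.3],
    [0,0,0,0,0,0,0.3],
    [0,0,0,0,0,0,0.3],
    [0,0,0,0,0,0,0.3],
    [0,0,0,0,0,0,0.3],
    [0,0,0,0,0,0,0.3],
    [0,0,0,0,0,0,0.3],
    [0,0,0,0,0,0,0.3],
  ],
)

```text
t: 19.23
position: [0.8012, 0.0674, 0.1256]
orientation: [3.138, 0.128, -0.006]
contact_force: [-7.0, -0.3, 6.8]
grip_width: 0.41
```

Emit:
servo_tool(
  plan=[
    [0,0,0,0,0,0,0],
    [0,0,0,0,0,0,-1],
    [0,0,0,0,0,0,-1],
    [0,0,0,0,0,0,-1],
    [0,0,0,0,0,0,-1],
    [0,0,0,0,0,0,-1],
    [0,0,0,0,0,0,-1],
    [0,0,0,0,0,0,-1],
  ],
)

```text
t: 19.9
position: [0.8029, 0.0676, 0.1236]
orientation: [-3.139, -0.128, 0.0]
contact_force: [-1.2, -0.2, -2.0]
grip_width: 0.93
```

```bash
python3 - <<'E'
from h import *
spring('q5.png')
E
```

```text
plate edge x med 0.0142 max 0.0175 min -0.0123 n43 spring min x -0.0125
collar -0.0136 -0.0129 2
band [ 0.1071 -0.0247  0.068 ]
t 19.95 gw 0.961 F [ 0.2  0.  -0.1] clampx -0.1622 z 0.1237
```

View pics/q5.png

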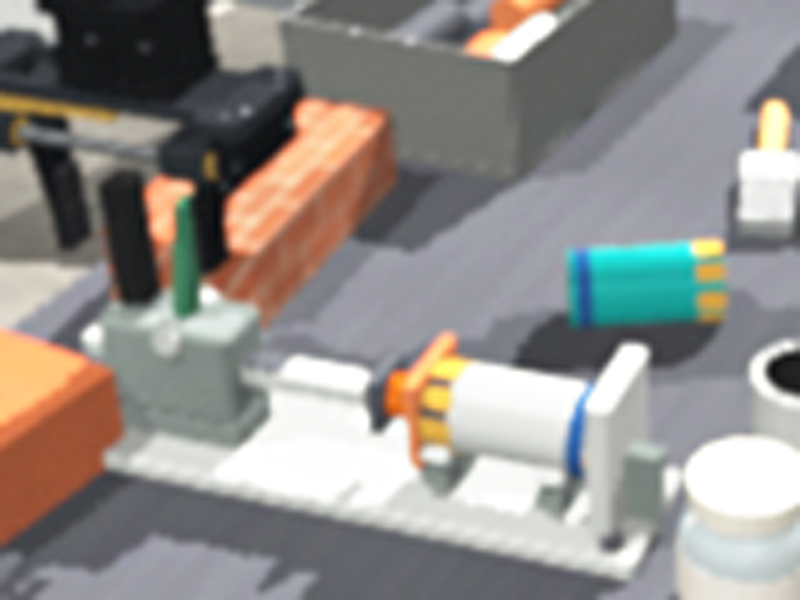

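Emit:
servo_tool(
  plan=[
    [0,0,0,0,0,0,-0.4],
    [0,0,0,0,0,0,-0.3],
    [0,0,0,0,0,0,-0.1],
    [0,0,0,0,0,0,-0.05],
    [0,0,0,0,0,0,-0.05],
    [0,0,0,0,0,0,-0.05],
    [0,0,0,0,0,0,-0.05],
    [0,0,0,0,0,0,-0.05],
    [0,0,0,0,0,0,-0.05],
  ],
)

```text
t: 20.7
position: [0.7991, 0.0673, 0.1258]
orientation: [3.137, 0.129, -0.014]
contact_force: [-14.4, -3.3, 10.3]
grip_width: 0.536
```

```bash
python3 - <<'E'
from h import *
spring('q6.png')
E
```

```text
plate edge x med 0.0139 max 0.0171 min -0.0096 n42 spring min x -0.0102
collar -0.01 -0.0097 2
band [ 0.1073 -0.0244  0.0682]
t 20.75 gw 0.533 F [-14.7  -3.   11.2] clampx -0.1581 z 0.1257
```

Emit:
servo_tool(
  plan=[
    [0,0,0,0,0,0,0.02],
    [0,0,0,0,0,0,0.06],
    [0,0,0,0,0,0,0.06],
    [0,0,0,0,0,0,0.06],
  ],
)

```text
t: 21.08
position: [0.7984, 0.0673, 0.1257]
orientation: [3.137, 0.129, -0.017]
contact_force: [-13.0, -3.1, 10.0]
grip_width: 0.478
```

```bash
python3 - <<'E'
from h import *
spring('q7.png')
E
```

```text
plate edge x med 0.0142 max 0.0173 min -0.0067 n40 spring min x -0.0091
collar -0.0089 -0.0089 1
band [ 0.1068 -0.0239  0.0684]
t 21.13 gw 0.475 F [-13.7  -2.7   9.8] clampx -0.1575 z 0.1257
```

Emit:
servo_tool(
  plan=[
    [0,0,0,0,0,0,0.12],
    [0,0,0,0,0,0,0.12],
    [0,0,0,0,0,0,0.12],
    [0,0,0,0,0,0,0.12],
  ],
)

```text
t: 21.47
position: [0.7997, 0.0673, 0.1258]
orientation: [3.137, 0.129, -0.012]
contact_force: [-10.3, -2.6, 9.2]
grip_width: 0.447
```

```bash
python3 - <<'E'
from h import *
spring('q8.png')
E
```

```text
plate edge x med 0.0139 max 0.0178 min -0.0055 n40 spring min x -0.0057
collar -0.0068 -0.0056 2
band [ 0.107  -0.0259  0.069 ]
t 21.52 gw 0.448 F [-10.1  -2.    9.4] clampx -0.1588 z 0.1258
```

Emit:
servo_tool(
  plan=[
    [0,0,0,0,0,0,-0.3],
    [0,0,0,0,0,0,-1],
    [0,0,0,0,0,0,-1],
    [0,0,0,0,0,0,-1],
    [0,0,0,0,0,0,-1],
    [0,0,0,0,0,0,-1],
    [0,0,0,0,0,0,-1],
    [0,0,0,0,0,0,-1],
  ],
)

```text
t: 22.18
position: [0.803, 0.0676, 0.1238]
orientation: [-3.139, -0.128, -0.0]
contact_force: [-0.8, -0.7, -1.3]
grip_width: 0.954
```

```bash
python3 - <<'E'
from h import *
spring('q9.png')
E
```

```text
plate edge x med 0.0138 max 0.0172 min -0.0066 n38 spring min x -0.0095
collar -0.0097 -0.0097 1
band [ 0.1069 -0.0241  0.0681]
t 22.23 gw 0.971 F [-0.3  0.1 -0.2] clampx -0.1624 z 0.1240
```

View pics/q9.png

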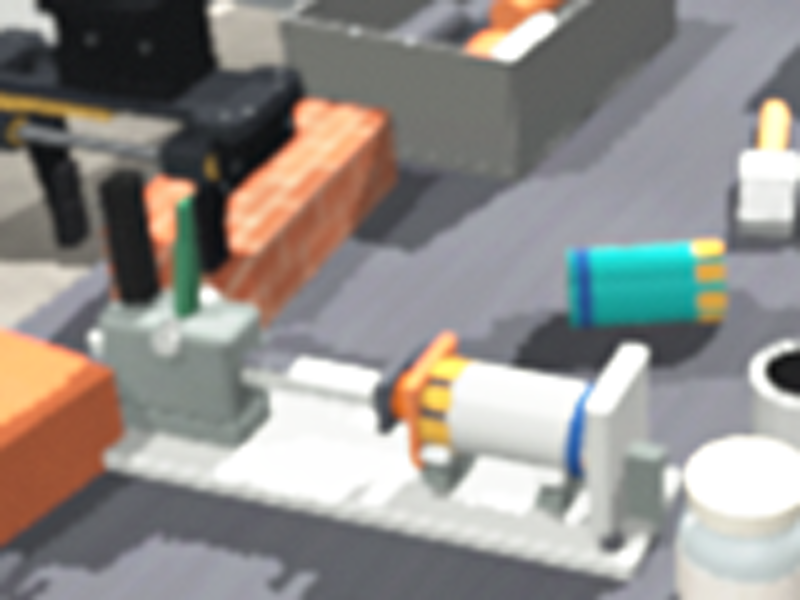

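```bash
python3 - <<'E'
from h import *
d=dict(np.load('/tmp/side.npz'));M=cv2.Rodrigues(d['rvec'])[0];K=d['K']
def pr(x,y,z):
    p=M@np.array([*cw(x,y),z])+d['tvec'].ravel();return np.array([K[0,0]*p[0]/p[2]+K[0,2],K[1,1]*p[1]/p[2]+K[1,2]])
xs=np.linspace(-.08,.02,101);U=np.array([pr(x,0,.06) for x in xs])
for f in ['q0','q2','q3','q4','q5','q6','q7','q8','q9']:
    I=cv2.imread(f'pics/{f}.png');h=cv2.cvtColor(I,cv2.COLOR_BGR2HSV)
    m=((h[...,2]<95)).astype(np.uint8);m[:330]=0;m[440:]=0;m[:,:275]=0;m[:,425:]=0
    n,l,st,c=cv2.connectedComponentsWithStats(m);k=1+np.argmax(st[1:,4])
    uv=c[k]/5+[180,140]
    xc=np.interp(uv[0],U[:,0],xs)
    o=((h[...,0]<14)&(h[...,1]>140)).astype(np.uint8);o[:300]=0;o[480:]=0;o[:,:280]=0;o[:,470:]=0
    n,l,st2,c2=cv2.connectedComponentsWithStats(o);k2=1+np.argmax(st2[1:,4])
    print(f,'collar c',uv.round(2),st[k,4],'x %.4f'%xc,'orange right edge px',(st2[k2,0]+st2[k2,2])/5+180,'x %.4f'%np.interp((st2[k2,0]+st2[k2,2])/5+180,U[:,0],xs))
E
```

```text
q0 collar c [239.96 218.48] 402 x -0.0706 orange right edge px 259.6 x -0.0084
q2 collar c [244.06 219.25] 390 x -0.0575 orange right edge px 262.8 x 0.0015
q3 collar c [248.39 220.08] 410 x -0.0437 orange right edge px 262.4 x 0.0003
q4 collar c [252.68 221.04] 411 x -0.0301 orange right edge px 265.8 x 0.0108
q5 collar c [255.62 221.48] 396 x -0.0209 orange right edge px 266.6 x 0.0133
q6 collar c [256.61 221.74] 411 x -0.0178 orange right edge px 266.4 x 0.0127
q7 collar c [256.99 221.67] 379 x -0.0166 orange right edge px 266.6 x 0.0133
q8 collar c [257.78 221.98] 377 x -0.0141 orange right edge px 266.4 x 0.0127
q9 collar c [257.1 221.6] 380 x -0.0163 orange right edge px 266.6 x 0.0133
```

Emit:
servo_tool(
  plan=[
    [0,0,0,-0.006,0,0,-1],
    [0,0,0,0,0,0,-1],
    [0,0,0,0,0,0,-1],
    [0,0,0,0,0,-0.01,-1],
    [0,0,0,0,0,-0.02,-1],
    [0,0,0,0,0,-0.03,-1],
    [0,0,0,0,0,-0.03,-1],
    [0,0,0,0,0,-0.03,-1],
    [0,0,0,0,0,-0.03,-1],
    [0,0,0,0,0,0,-1],
  ],
)

```text
t: 23.07
position: [0.7996, 0.0685, 0.2843]
orientation: [-3.136, -0.127, -0.021]
contact_force: [-0.1, 0.1, 0.6]
grip_width: 0.998
```

Emit:
servo_tool(
  plan=[
    [0,0,0,-0.02,0.03,-0.01,-1],
    [0,0,0,-0.02,0.03,0,-1],
    [0,0,0,-0.02,0.03,0,-1],
    [0,0,0,-0.02,0.03,0,-1],
    [0,0,0,-0.02,0.03,0,-1],
    [0,0,0,-0.02,0.03,0,-1],
    [0,0,0,-0.02,0.03,0,-1],
    [0,0,0,-0.02,0.03,0,-1],
    [0,0,0,0,0,0,-1],
    [0,0,0,0,0,0,-1],
  ],
)

```text
t: 23.9
position: [0.6562, -0.1888, 0.2854]
orientation: [3.137, 0.119, 0.001]
contact_force: [-0.2, 0.8, -0.1]
grip_width: 1.0
```

```bash
python3 - <<'E'
from h import *
spring('q10.png')
d=cap('top','t10.png');P=cloud(d);C=cl(P);I=d['pixels']
h=cv2.cvtColor(I,cv2.COLOR_RGB2HSV)
b=(abs(C[...,1])<.035)&(C[...,2]>.035)&(C[...,2]<.12)&(C[...,0]>-.11)&(C[...,0]<.14)
for v in range(125,205):
    us=np.where(b[v]&(abs(C[v,:,1])<.008))[0]
    if len(us): u=us[len(us)//2]; print(v,C[v,u].round(4),I[v,u])
a=cv2.resize(I[70:210,235:300,::-1],None,fx=4.2,fy=4.2,interpolation=2);cv2.imwrite('pics/t10c.png',a)
E
```

```text
plate edge x med 0.0142 max 0.0175 min -0.0068 n39 spring min x -0.0088
collar -0.0084 -0.0069 3
band [ 0.1068 -0.0247  0.0692]
t 23.95 gw 1.001 F [0.5 1.1 0.3] clampx 0.0038 z 0.2854
125 [-0.0968 -0.0005  0.0694] [69 68 69]
126 [-0.0928 -0.0004  0.0726] [81 76 78]
127 [-0.0911 -0.0011  0.0665] [84 80 83]
128 [-0.0889  0.0015  0.0618] [80 79 78]
129 [-0.0844 -0.0013  0.0677] [71 73 72]
130 [-0.0811  0.0017  0.0675] [83 82 83]
131 [-0.0779  0.0015  0.0677] [66 68 67]
132 [-0.0758  0.001   0.0627] [83 83 83]
133 [-0.0715  0.0013  0.0678] [197 193 180]
134 [-0.0689  0.0009  0.065 ] [234 233 219]
135 [-0.0654  0.0008  0.0666] [227 223 211]
136 [-0.0637  0.0001  0.0598] [223 221 210]
137 [-0.0595  0.0003  0.0645] [223 219 207]
138 [-0.0556  0.0005  0.0678] [225 221 207]
139 [-0.0531  0.0001  0.0647] [225 222 210]
140 [-0.0504 -0.0003  0.0624] [227 224 210]
141 [-0.0467 -0.0002  0.0648] [228 226 216]
142 [-0.0444 -0.0008  0.0607] [224 220 209]
143 [-0.0418 -0.0012  0.0578] [226 221 209]
144 [-0.0378 -0.001   0.0615] [224 219 205]
145 [-0.0348 -0.0012  0.0608] [227 225 211]
146 [-0.0305 -0.
[... 1583 characters left out ...]
1 208]
184 [0.0914 0.0012 0.0858] [224 223 211]
185 [0.0945 0.0011 0.0858] [229 224 212]
186 [0.0972 0.0006 0.0826] [234 233 216]
187 [0.1009 0.001  0.0885] [217 217 206]
188 [0.1038 0.0007 0.0868] [131 147 173]
189 [0.1075 0.004  0.0913] [ 26  87 157]
190 [0.1098 0.0004 0.0863] [ 25  83 155]
191 [0.113  0.0003 0.0874] [ 99 113 131]
192 [0.1169 0.0009 0.0959] [213 204 187]
193 [0.1202 0.001  0.0987] [232 229 213]
194 [0.1234 0.001  0.1006] [225 218 208]
195 [0.1268 0.0013 0.1051] [235 235 222]
196 [0.1292 0.0006 0.0984] [183 182 169]
197 [0.1295 0.0004 0.0638] [79 76 70]
198 [0.1317 0.0022 0.0507] [108 111 102]
199 [0.1347 0.002  0.0495] [123 125 116]
200 [0.138  0.002  0.0516] [119 124 113]
```

View pics/t10.png

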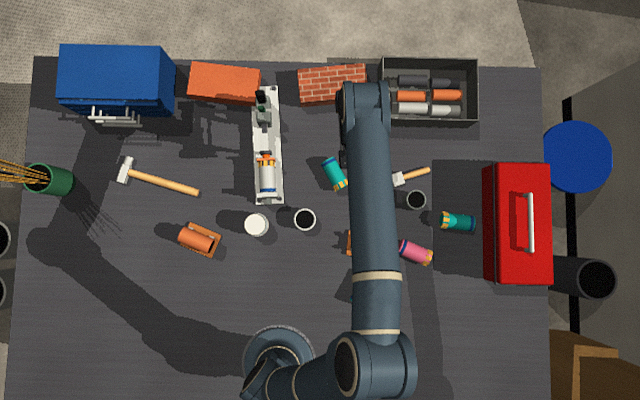

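View pics/q10.png

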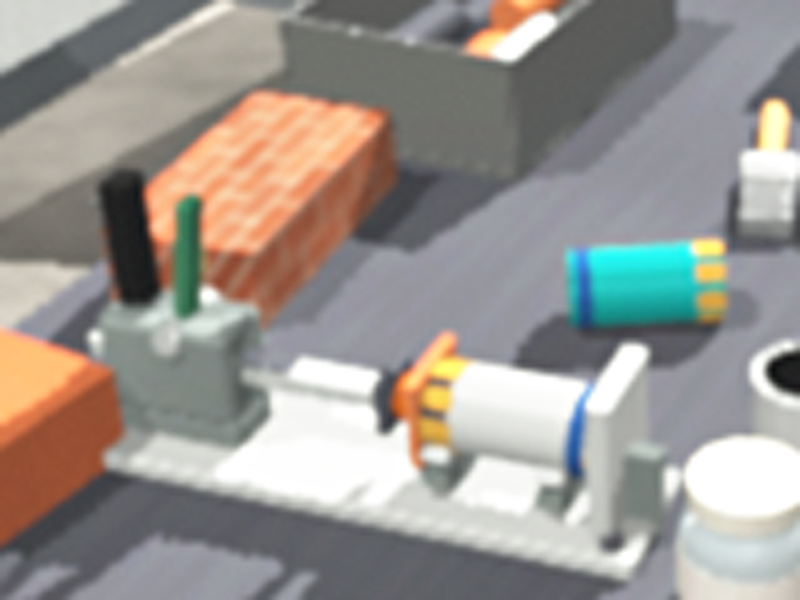

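View pics/t10c.png

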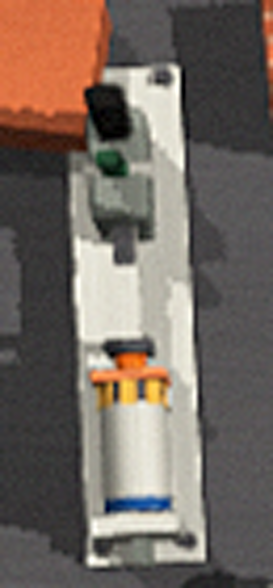

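```bash
python3 - <<'E'
from h import *
d=dict(np.load('/tmp/top.npz'));M=cv2.Rodrigues(d['rvec'])[0];K=d['K']
def ray(u,v,z):
    o=-M.T@d['tvec'].ravel();r=np.array([(u-K[0,2])/K[0,0],(v-K[1,2])/K[1,1],1])@M
    return cl(o+r*(z-o[2])/r[2])[0]
for f,u0,rng in(('top0',265,(126,152)),('t10',265,(146,164))):
    I=cv2.imread(f'pics/{f}.png')[:,:,::-1].astype(int)
    for v in range(*rng): print(f,v,I[v,u0-1:u0+3].mean(0).round().astype(int),'x@z72 %.4f x@z88 %.4f'%(ray(u0+.5,v,.072),ray(u0+.5,v,.088)))
E
```

```text
top0 126 [194 193 180] x@z72 -0.0927 x@z88 -0.0887
top0 127 [215 212 200] x@z72 -0.0895 x@z88 -0.0855
top0 128 [221 218 204] x@z72 -0.0863 x@z88 -0.0824
top0 129 [223 220 207] x@z72 -0.0831 x@z88 -0.0792
top0 130 [230 228 215] x@z72 -0.0799 x@z88 -0.0761
top0 131 [193 190 176] x@z72 -0.0768 x@z88 -0.0730
top0 132 [110 108 103] x@z72 -0.0736 x@z88 -0.0698
top0 133 [83 84 86] x@z72 -0.0704 x@z88 -0.0667
top0 134 [67 73 76] x@z72 -0.0672 x@z88 -0.0636
top0 135 [107  58  42] x@z72 -0.0641 x@z88 -0.0604
top0 136 [154  85  38] x@z72 -0.0609 x@z88 -0.0573
top0 137 [182  89  32] x@z72 -0.0577 x@z88 -0.0542
top0 138 [230 112  31] x@z72 -0.0546 x@z88 -0.0510
top0 139 [216 130  65] x@z72 -0.0514 x@z88 -0.0479
top0 140 [171 104  62] x@z72 -0.0482 x@z88 -0.0448
top0 141 [190  94  31] x@z72 -0.0451 x@z88 -0.0416
top0 142 [202 107  42] x@z72 -0.0419 x@z88 -0.0385
top0 143 [138  68  26] x@z72 -0.0387 x@z88 -0.0354
top0 144 [212 114  63] x@z72 -0.0356 x@z88 -0.0323
top0 145 [255 166 100] x@z72 -0.0324 x@z88 -0.0292
top0 146 [204 112  65] x@z72 -0.0293 x@z88 -0.0260
top0 147 [66 32 18] x@z72 -0.0261 x
[... 387 characters left out ...]
@z72 -0.0198 x@z88 -0.0167
t10 150 [182 180 167] x@z72 -0.0167 x@z88 -0.0136
t10 151 [80 77 82] x@z72 -0.0135 x@z88 -0.0105
t10 152 [82 86 88] x@z72 -0.0104 x@z88 -0.0074
t10 153 [58 56 60] x@z72 -0.0072 x@z88 -0.0043
t10 154 [184  78  21] x@z72 -0.0041 x@z88 -0.0012
t10 155 [239 111  26] x@z72 -0.0009 x@z88 0.0019
t10 156 [237 115  26] x@z72 0.0022 x@z88 0.0051
t10 157 [221 111  42] x@z72 0.0053 x@z88 0.0082
t10 158 [232 132  77] x@z72 0.0085 x@z88 0.0113
t10 159 [235 133  80] x@z72 0.0116 x@z88 0.0144
t10 160 [220 155  73] x@z72 0.0147 x@z88 0.0175
t10 161 [228 184  80] x@z72 0.0179 x@z88 0.0205
t10 162 [232 182  79] x@z72 0.0210 x@z88 0.0236
t10 163 [234 183  78] x@z72 0.0241 x@z88 0.0267
```

```bash
python3 - <<'E'
from h import *
o=env.get_obs();print(o['t'],o['contact_force'].round(1));print(order.hand_in())
E
```

```text
24.0 [-0.4  0.7 -0.2]
the job is handed in; nothing more can be done
None
```

The core tube lies in the clamp's cradle, held by the copper plate against the fixed stop, and I handed the job in at 24 s of the 72 s. I lifted the brass-crowned tube from its rest, laid it between plate and stop and let go. Then I squeezed the trigger four times almost fully, opening the fingers wide after each, and once part-way for a last 5 mm step. After that I released it, lifted clear and moved the arm aside.

**Last checks:**
- **Tube:** the top view shows it spanning about x = 16 to 115 mm in the clamp's frame, so it is up against the stop.
- **Trigger:** upright, and the arm is clear of everything, with about 0 N at the wrist.
- **Other things:** none looks moved in the last pictures. The arm hid the wooden rest the tube came from and part of the wire brush in the top view.

**Spring measurements that disagreed:** the side view gave about 14 mm of squeeze and the top view about 17–18 mm, which leaves 12–16 mm of the 30 mm. I trust the top view more, because the side-view comparison started with the plate already on the tube. That means the spring is probably squeezed slightly past half. It is not solid: open coil is still visible between plate and collar. I left it there, since the ratchet cannot go back.

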